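# Nest the tea things into the bowl

## Robot

A 6-joint arm with a two-finger parallel gripper is mounted at the origin on the work surface. World frame = base frame: x ahead of the robot, y to its left, z up, the work surface at z = 0. Lengths are in mm, angles in rad, forces in N, time in s.
With the tool pointing down it reaches from about 425 to 950 mm from the base axis. Payload 3.5 kg.
Tool frame: the origin (TCP) lies midway between the tips of the shut fingers; the grasp point (between the pads) lies 19 mm behind it; x points along the fingers, z is the direction in which the jaws open and shut, and the axes are right-handed (so a half turn about x gives the same grasp; the last joint's range is limited). The gripper opens to 85 mm and grips with 20 to 120 N. Pads are 22 mm wide; open, the fingers measure 114 mm over their backs; the gripper's body (76 mm by 85 mm) begins 54 mm behind the grasp point. The pads swing forward as they close: fully open they stand 13 mm farther back than shut.
Start: joints at [-1.396, 0.286, 1.577, -0, 1.279, -0.15], TCP at [215.429, -639.685, 231.325] pointing down, gripper open.
Joint ranges: [-2.77, 2.77], [-0.9, 2.22], [0.21, 2.48], [-1.53, 4.67], [0.24, 2.81], [-2.84, 2.84]. Speed limits (rad/s): [2.79, 2.79, 3.14, 3.14, 3.14, 3.14].

## Interface

Orientations are given as a 3x3 rotation matrix whose columns are the frame's x, y, z axes.
In Python, from station import get_obs, camera, bot gives the robot as it stands. The module is installed in compiled form; this text tells all that it offers.
- The arm moves only by the tool step_arm, never from a script. Its argument "rows" is one flat list of numbers, 5 for each row, row after row: the closure, from 0 (fully open) to 1 (shut), then the shift along the world's x, y, z in mm, then the turn about the world's z in rad. A call has 1 to 10 rows; each row is the pose to reach, as a shift and turn from the pose commanded when the call began; what a row does not reach only later rows make up. A row lasts 1/8 s, in which the tool goes at most 62.5 mm and 10.7 degrees, less where a joint would pass 70% of its speed; a pose out of reach is approached as far as the arm can. A call with a gripper value outside its range is refused whole. The fingers move at their own pace and stop on an object; "squeeze" is the grip in N (left out, the last holds). Time passes only in rows, so rows that repeat a pose let the fingers close. It gives the time, the measured TCP pose, the force and the opening at its end, in the units of the state.
- get_obs(): the state, without advancing time (a new reading comes with each control period).
- camera(name): name is "side" or "top"; returns a dict with "color" (400x640x3 uint8, blue, green, red), "camera_matrix" (3x3 intrinsics, pixels), "world_from_camera" (4x4, takes a point from camera to world coordinates). Camera axes: x right, y up, looking along -z (the intrinsics and any distortion apply to the point x, -y, -z); pixel columns grow to the right and rows downward; lengths in mm; the calibration is good to about 2 mm. A picture is of the moment at which its call begins. There is no depth.
- bot.hand_in(): hands the job in, once; it reports no verdict.
The state is a dict: "clock": time; "joint_positions": joint angles; "dq": joint speeds; "effort": joint torques, N m; "tool_pos": TCP position; "ee_rot": TCP orientation; "wrist_force": force on the tool from outside, world axes, zero at the start; "torque": the same for the moment, N m; "gripper_width": opening from 0.0 (shut) to 1.0 (fully open).
Only numpy, scipy, OpenCV 4.12 (cv2) and the standard library are available. Lean on these libraries where they do the work, as an engineer would, in place of code of your own. Each camera call takes 0.05 s, during which the arm holds its last target. There are 200 camera calls.

## Task

Nest the tea things into one upright tower in the steel bowl, in this order: stand the steel tumbler on the middle of the bowl's floor, the tall tin inside the tumbler, the ceramic cup, still upside down, over the top of the tin, and the small round pot on the middle of the upturned cup. Set each one down gently without dropping it, never tip the cup over, and let go of everything at the end. Leave the torch and the padlock where they are.

Things in the scene. Friction and masses are not known exactly. Their poses are not given: they have to be found in the camera images.
- bowl_floor (a point): Centre of the inner floor of the loose round stainless steel bowl, open upward, 164 mm across at the rim and 40 mm high; its flat inner floor is about 106 mm across and 4 mm above the surface it stands on; the sides slope outward. z axis up.
- tumbler_mid (a point): Centre, half-way up (31 mm above its underside), of the stainless steel tumbler: a handleless, nearly straight open beaker, standing mouth up, 66 mm outside diameter, 62 mm high, wall 3 mm (60 mm inside), floor 4 mm thick. z axis up. To clear the bowl's sides, grip it in its upper half.
- tin_mid (a point): Centre, half-way up (59 mm above its underside), of the tall plain metal tin: a closed upright cylinder of 40 mm diameter, 118 mm high. z axis up. When it stands in the tumbler its upper 60 mm stick out above the tumbler's rim: grip it in its top third.
- cup_mid (a point): Centre, half-way up (28 mm above its lower rim), of the white ceramic cup without handle that stands upside down: 56 mm high, outside 66 mm across at the mouth (below) and 61 mm at its flat base (now the top), wall 3.5 mm (inside 59 mm at the mouth, 54 mm at the base), base 6 mm thick, so 50 mm deep inside. z axis up, away from the mouth. Over the tin it hangs with the inside of its base on the tin's top and its rim 10 mm above the tumbler's rim.
- pot_mid (a point): Centre, half-way up (18 mm above its underside), of the small round metal pot, closed: an upright cylinder of 40 mm diameter, 36 mm high. z axis up.
- padlock: Bystander: brass padlock lying flat, about 75 x 50 mm, 22 mm high; origin under its middle, x towards the shackle. Loose.
- torch: Bystander: yellow plastic torch lying flat, 130 mm long along its x axis, 46 mm wide and high; origin under its middle. Loose.
There are look-alikes about, which are no part of the job. Leave any blue or green look-alike of the part that bears cup_mid alone.

How it is judged:
By the outcome, as a careful person would: the job done as asked, in the order asked, and still so for the second after the job is handed in, with the robot touching nothing.
It also fails if it takes over 102 s, if anything falls off the work surface, if the arm or the gripper's body presses on something with over 40 N, if the wrist force passes 120 N, or if a joint passes its speed limit or range.

## Working session

There is one attempt and no reset: what is moved stays moved. The work goes in short steps, Python scripts to look and compute and a tool call to move; the robot and the scene stay as the last step left them, time stands still between calls to the robot, and variables do not carry over. Pictures are saved under pics/ and viewed, about 12 in all and at most 16, crops included, and the job is handed in when it is done.

Besides the shell and the picture viewer there is one more tool, called after "Request:" as a command line: name --argument value ..., lists and objects as JSON in quotes. step_arm: Moves the arm, as the interface text tells. Its arguments: {"type":"object","properties":{"rows":{"type":"array"},"squeeze":{"type":"number"}},"required":["rows"]}

```bash
mkdir -p pics
python3 - <<'E'
from station import get_obs,camera
import cv2,numpy as np
np.set_printoptions(precision=3,suppress=True)
for n in("top","side"):
    c=camera(n);cv2.imwrite(f"pics/{n}0.png",c["color"]);print(n,{k:v for k,v in c.items() if k!="color"})
o=get_obs();print(o)
E
```

```text
top {'camera_matrix': array([[430.06 ,   0.   , 321.405],
       [  0.   , 430.06 , 201.367],
       [  0.   ,   0.   ,   1.   ]]), 'world_from_camera': array([[   0.022,    0.998,   -0.055,  423.155],
       [  -1.   ,    0.023,    0.02 ,   46.01 ],
       [   0.021,    0.055,    0.998, 1230.534],
       [   0.   ,    0.   ,    0.   ,    1.   ]])}
side {'camera_matrix': array([[361.292,   0.   , 319.146],
       [  0.   , 361.292, 200.001],
       [  0.   ,   0.   ,   1.   ]]), 'world_from_camera': array([[ -0.859,   0.296,  -0.417, 168.003],
       [ -0.511,  -0.483,   0.711, 573.476],
       [  0.009,   0.824,   0.567, 516.34 ],
       [  0.   ,   0.   ,   0.   ,   1.   ]])}
{'clock': 0.1, 'joint_positions': array([-1.396,  0.287,  1.578,  0.   ,  1.279, -0.15 ]), 'dq': array([ 0.   , -0.002, -0.003,  0.002,  0.   , -0.   ]), 'effort': array([  0.001, -40.729, -29.37 ,  -0.   ,   0.003,  -0.   ]), 'tool_pos': array([ 215.327, -639.105,  230.033]), 'ee_rot': array([[-0.   ,  0.948,  0.319],
       [ 0.002,  0.319, -0.948],
       [-1.   ,  0.   , -0.002]]), 'wrist_force': array([-0.863,  0.162, -0.884]), 'torque': array([-0.051, -0.045,  0.002]), 'gripper_width': 1.0007400771860784}
```

View pics/top0.png

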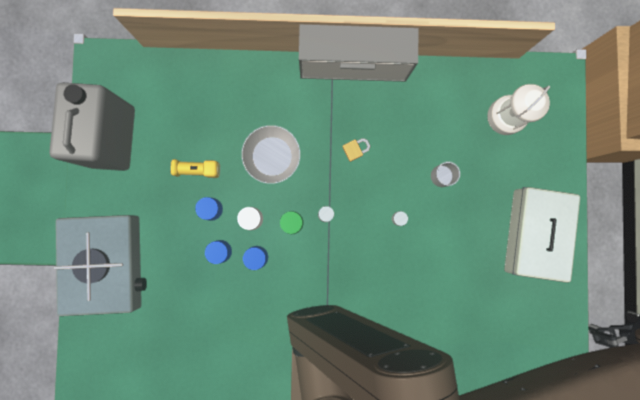

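View pics/side0.png

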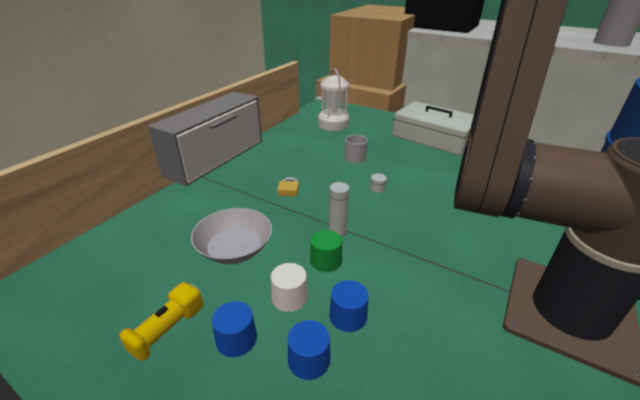

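Top view: bowl at (271,154), tumbler (446,174), tin (326,214), white cup (248,218), pot (400,218), green cup (291,222), blue ones nearby, torch (195,168) and padlock (355,149). Side view: bowl (232,238), tumbler (356,149), tin (339,210), cup (289,287), pot (378,183).

```bash
cat > h.py <<'E'
from station import get_obs,camera
import cv2,numpy as np
np.set_printoptions(precision=1,suppress=True)
def ray(c,u,v):
    K=c["camera_matrix"];T=c["world_from_camera"]
    d=T[:3,:3]@np.array([(u-K[0,2])/K[0,0],-(v-K[1,2])/K[1,1],-1]);return T[:3,3],d
def onplane(c,u,v,z):
    p,d=ray(c,u,v);return p+d*(z-p[2])/d[2]
def pix(c,P):
    T=c["world_from_camera"];q=T[:3,:3].T@(np.array(P)-T[:3,3]);K=c["camera_matrix"]
    return np.array([K[0,2]+K[0,0]*q[0]/-q[2],K[1,2]+K[1,1]*q[1]/q[2]])
def tri(c1,a,c2,b):
    p,d=ray(c1,*a);q,e=ray(c2,*b);d=d/np.linalg.norm(d);e=e/np.linalg.norm(e)
    s=np.linalg.lstsq(np.c_[d,-e],q-p,rcond=None)[0];A=p+s[0]*d;B=q+s[1]*e
    return (A+B)/2,np.linalg.norm(A-B)
def mask(im):  # neutral (grey/white) objects on the green cloth
    h=cv2.cvtColor(im,cv2.COLOR_BGR2HSV);return ((h[...,1]<70)&(h[...,2]>80)).astype(np.uint8)*255
def blob(m,roi):
    x0,y0,x1,y1=roi;s=m[y0:y1,x0:x1];cs,_=cv2.findContours(s,cv2.RETR_EXTERNAL,cv2.CHAIN_APPROX_NONE,offset=(x0,y0))
    return max(cs,key=cv2.contourArea)
E
cat > m.py <<'E'
from h import *
t=camera("top");s=camera("side")
R={"bowl":(235,115,306,190),"tumbler":(425,155,470,195),"tin":(313,200,340,228),"cup":(232,203,266,234),"pot":(388,207,413,230)}
S={"bowl":(185,205,280,268),"tumbler":(338,130,373,168),"tin":(322,178,356,240),"cup":(265,258,312,312),"pot":(366,170,390,196)}
for n,c,RR in(("top",t,R),("side",s,S)):
    m=mask(c["color"]);im=cv2.resize(c["color"],None,fx=3,fy=3,interpolation=cv2.INTER_CUBIC);ts=[]
    for k,r in RR.items():
        b=blob(m,r);print(n,k,cv2.boundingRect(b),[np.round(a,1) for a in cv2.fitEllipse(b)],cv2.contourArea(b))
        o=im.copy();cv2.drawContours(o,[b*3+1],-1,(0,0,255),1)
        x,y=(r[0]+r[2])//2*3,(r[1]+r[3])//2*3;ts.append(o[y-130:y+130,x-130:x+130])
    cv2.imwrite(f"pics/{n}_m.png",np.vstack([np.hstack(ts[:3]),np.hstack(ts[3:]+[ts[0]*0])]))
E
python3 m.py
python3 - <<'E'
import cv2,numpy as np
a=cv2.imread('pics/top_m.png');b=cv2.imread('pics/side_m.png')
print(a.shape,b.shape)
E
```

```text
top bowl (241, 125, 60, 59) [array([270.4, 153.9]), array([58.4, 59.1]), np.float64(84.1)] 2708.0
top tumbler (430, 161, 31, 26) [array([445.4, 174.1]), array([24.3, 30.3]), np.float64(70.8)] 574.5
top tin (318, 200, 17, 26) [array([326. , 213.1]), array([15.2, 21.1]), np.float64(6.8)] 203.0
top cup (237, 206, 26, 25) [array([249.5, 218.1]), array([23.8, 25.9]), np.float64(94.7)] 481.5
top pot (391, 211, 18, 15) [array([399.6, 218.1]), array([14.5, 16.5]), np.float64(88.8)] 186.0
side bowl (190, 207, 82, 53) [array([230.9, 233.2]), array([49.7, 82. ]), np.float64(79.5)] 3199.5
side tumbler (345, 134, 23, 30) [array([355.5, 148.2]), array([23.5, 30.6]), np.float64(5.4)] 547.0
side tin (324, 182, 26, 54) [array([337.9, 207.9]), array([20.9, 61.2]), np.float64(3.0)] 880.5
side cup (270, 262, 38, 50) [array([288.7, 286.6]), array([38.6, 51.3]), np.float64(179.2)] 1542.0
side pot (370, 173, 17, 20) [array([377.7, 182.4]), array([16.1, 20.7]), np.float64(7.7)] 254.0
(520, 780, 3) (520, 780, 3)
```

View pics/top_m.png

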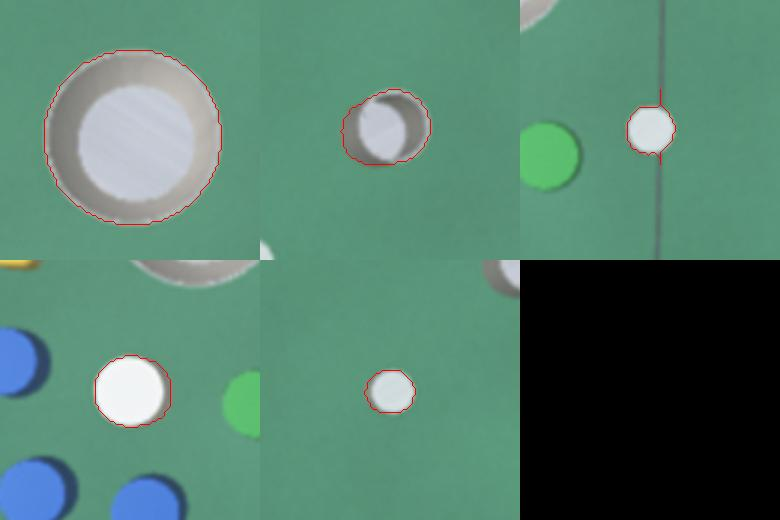

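View pics/side_m.png

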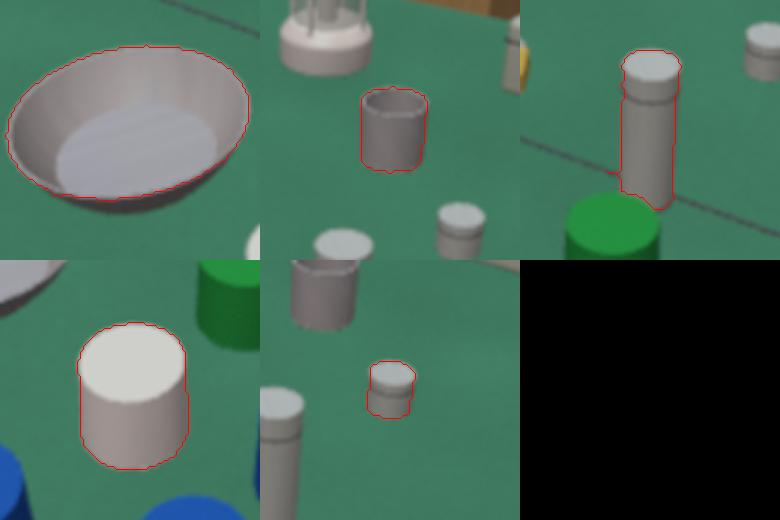

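```bash
cat > m2.py <<'E'
from h import *
from m import t,s,R,S
def circ(P):
    A=np.c_[2*P[:,:2],np.ones(len(P))];x=np.linalg.lstsq(A,(P[:,:2]**2).sum(1),rcond=None)[0]
    return x[:2],np.sqrt(x[2]+x[:2]@x[:2])
def disc(c,roi):   # bright top disc by Otsu inside the object
    g=cv2.cvtColor(c["color"],cv2.COLOR_BGR2GRAY);x0,y0,x1,y1=roi;m=mask(c["color"])
    f=np.zeros_like(m);cv2.drawContours(f,[blob(m,roi)],-1,255,-1)
    th=cv2.threshold(g[f>0].reshape(-1,1),0,255,cv2.THRESH_OTSU)[0]
    m=((f>0)&(g>th)).astype(np.uint8)*255;m=cv2.morphologyEx(m,cv2.MORPH_OPEN,np.ones((5,5),np.uint8))
    return blob(m,roi)[:,0].astype(float)
def arc(c,roi,up):
    b=blob(mask(c["color"]),roi)[:,0].astype(float);ctr=b.mean(0)
    return b[(b-ctr)@up>2]
nad=pix(t,[*t["world_from_camera"][:2,3],0])
for k,h in(("bowl",40),("tumbler",62),("tin",118),("cup",56),("pot",36)):
    if k in("tin","cup","pot"):
        a,b=disc(t,R[k]),disc(s,S[k])
    else:
        b=arc(s,S[k],np.array([0,-1.]))
        m=np.array(R[k]).reshape(2,2).mean(0)-nad;a=arc(t,R[k],m/np.linalg.norm(m))
        if k=="bowl": a,b=[blob(mask(c["color"]),r[k])[:,0].astype(float) for c,r in((t,R),(s,S))]
        if k=="tumbler":
            y=b[:,1].min();b=b[b[:,1]<y+5]
    f=lambda c,p,z:circ(np.array([onplane(c,u,v,z) for u,v in p]))
    zs=np.arange(0,160,2.);d=[np.linalg.norm(f(t,a,z)[0]-f(s,b,z)[0]) for z in zs];i=int(np.argmin(d))
    (p,r),(q,r2)=f(t,a,h),f(s,b,h)
    print(k,"zbest",zs[i],"gap",round(d[i],1),"| at h: top",p,round(r,1),"side",q,round(r2,1))
E
python3 m2.py | grep zbest
```

```text
bowl zbest 38.0 gap 2.5 | at h: top [618.2 167.2] 82.0 side [615.2 167. ] 81.9
tumbler zbest 64.0 gap 3.2 | at h: top [ 573.6 -323.2] 33.2 side [ 571.8 -326.4] 31.4
tin zbest 118.0 gap 3.5 | at h: top [453.6  12.5] 17.8 side [450.3  11.5] 19.1
cup zbest 54.0 gap 2.3 | at h: top [438.3 220.6] 29.6 side [435.6 220.8] 29.5
pot zbest 36.0 gap 4.1 | at h: top [ 447.5 -198.2] 17.7 side [ 443.4 -198.4] 17.9
```

Heights agree with the text (bowl 38, tumbler 64, tin 118, cup 54, pot 36). Using the average of the two views for x and y. Moving over the tumbler first.

Request:
step_arm --rows '[0, 357, 315, 0, 0, 0, 357, 315, 0, 0, 0, 357, 315, 0, 0, 0, 357, 315, 0, 0, 0, 357, 315, 0, 0, 0, 357, 315, 0, 0, 0, 357, 315, 0, 0, 0, 357, 315, 0, 0, 0, 357, 315, -50, 0, 0, 357, 315, -100, 0]' --squeeze 40

```text
clock: 1.55
tool_pos: [573.6, -324.3, 131.2]
ee_rot: [[0.002, 0.947, 0.321], [-0.002, 0.321, -0.947], [-1.0, 0.001, 0.002]]
wrist_force: [-0.3, -0.4, -1.3]
gripper_width: 1.002
```

Request:
step_arm --rows '[0, 0, 0, -50, 0, 0, 0, 0, -90, 0, 0, 0, 0, -115, 0, 0, 0, 0, -115, 0, 0.1, 0, 0, -115, 0, 0.3, 0, 0, -115, 0, 0.5, 0, 0, -115, 0, 0.5, 0, 0, -115, 0, 0.5, 0, 0, -115, 0, 0.5, 0, 0, -115, 0]'

```text
clock: 2.8
tool_pos: [573.8, -325.6, 18.9]
ee_rot: [[0.003, 0.948, 0.319], [-0.002, 0.319, -0.948], [-1.0, 0.002, 0.003]]
wrist_force: [0.2, 1.0, 7.0]
gripper_width: 0.753
```

Run:
```python
from h import *
t=camera("top");s=camera("side");f=lambda c,x,y:cv2.resize(c["color"][y-50:y+50,x-65:x+65],None,fx=3,fy=3)
cv2.imwrite("pics/g1.png",np.hstack([f(t,446,174),f(s,356,140)]));o=get_obs();print(o["gripper_width"],o["wrist_force"],o["tool_pos"])
```

```text
0.7515542067435276 [0.4 0.8 6.3] [ 573.8 -325.6   18.9]
```

View pics/g1.png

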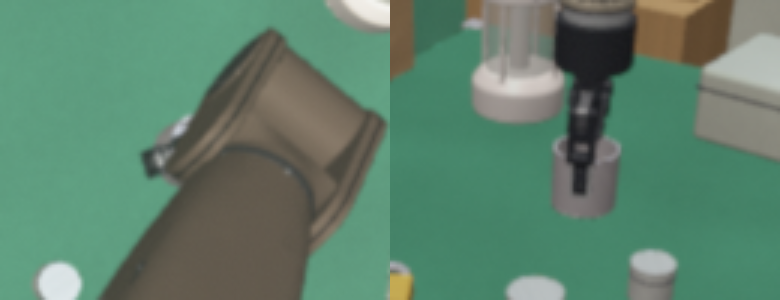

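The tumbler is between the fingers, pads at its upper half. Lift.

Request:
step_arm --rows '[0.6, 0, 0, 10, 0, 0.6, 0, 0, 30, 0, 0.6, 0, 0, 70, 0, 0.6, 0, 0, 120, 0, 0.6, 0, 0, 160, 0, 0.6, 0, 0, 160, 0]'

```text
clock: 3.65
tool_pos: [574.6, -326.4, 182.7]
ee_rot: [[0.008, 0.948, 0.319], [-0.007, 0.319, -0.948], [-1.0, 0.006, 0.009]]
wrist_force: [-0.3, 0.5, -2.5]
gripper_width: 0.754
```

Request:
step_arm --rows '[0.6, 44, 492, 0, 0, 0.6, 44, 492, 0, 0, 0.6, 44, 492, 0, 0, 0.6, 44, 492, 0, 0, 0.6, 44, 492, 0, 0, 0.6, 44, 492, 0, 0, 0.6, 44, 492, 0, 0, 0.6, 44, 492, 0, 0, 0.6, 44, 492, 0, 0, 0.6, 44, 492, 0, 0]'

```text
clock: 4.9
tool_pos: [615.4, 167.0, 174.6]
ee_rot: [[-0.003, 0.947, 0.32], [-0.001, 0.32, -0.947], [-1.0, -0.003, -0.0]]
wrist_force: [0.2, 0.2, -1.5]
gripper_width: 0.757
```

Request:
step_arm --rows '[0.6, 0, 0, -50, 0, 0.6, 0, 0, -90, 0, 0.6, 0, 0, -110, 0, 0.6, 0, 0, -120, 0, 0.6, 0, 0, -120, 0]'

```text
clock: 5.52
tool_pos: [616.9, 166.8, 56.7]
ee_rot: [[0.001, 0.948, 0.318], [0.0, 0.318, -0.948], [-1.0, 0.0, 0.0]]
wrist_force: [0.8, -0.6, -1.2]
gripper_width: 0.754
```

Run:
```python
from h import *
t=camera("top");s=camera("side");f=lambda c,x,y:cv2.resize(c["color"][y-50:y+50,x-65:x+65],None,fx=3,fy=3)
cv2.imwrite("pics/g2.png",np.hstack([f(t,271,154),f(s,232,220)]));o=get_obs();print(o["gripper_width"],o["wrist_force"],o["tool_pos"],o["joint_positions"])
```

```text
0.7519278804975346 [ 0.7 -0.6 -2. ] [617.8 167.3  58.2] [ 0.1  0.4  1.8 -0.   1.   1.4]
```

View pics/g2.png

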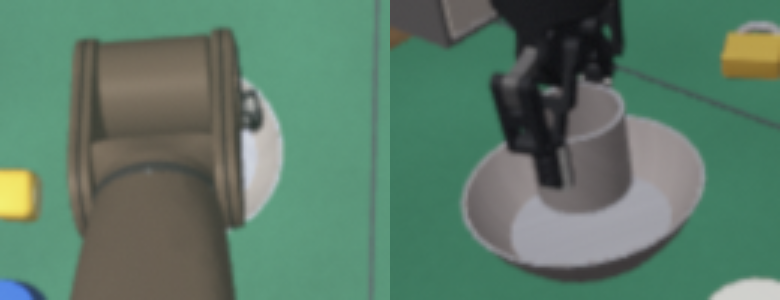

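Tumbler hangs upright above the bowl middle, about 39 mm up. Lowering it slowly.

Request:
step_arm --rows '[0.6, 0, 0, -15, 0, 0.6, 0, 0, -26, 0, 0.6, 0, 0, -30, 0, 0.6, 0, 0, -32, 0, 0.6, 0, 0, -33, 0, 0.6, 0, 0, -33, 0]'

```text
clock: 6.38
tool_pos: [616.7, 167.4, 23.6]
ee_rot: [[0.0, 0.948, 0.319], [0.0, 0.319, -0.948], [-1.0, 0.0, 0.0]]
wrist_force: [-0.2, 0.4, -1.5]
gripper_width: 0.757
```

Request:
step_arm --rows '[0.6, 0, 0, -0.5, 0, 0.6, 0, 0, -1, 0, 0.6, 0, 0, -1, 0]'

```text
clock: 6.75
tool_pos: [616.7, 167.3, 23.0]
ee_rot: [[0.0, 0.948, 0.319], [-0.0, 0.319, -0.948], [-1.0, 0.0, 0.0]]
wrist_force: [-1.2, 0.0, 1.3]
gripper_width: 0.75
```

Request:
step_arm --rows '[0.6, 0, 0, -0.5, 0, 0.3, 0, 0, -0.5, 0, 0.15, 0, 0, -0.5, 0, 0, 0, 0, -0.5, 0, 0, 0, 0, -0.5, 0, 0, 0, 0, -0.5, 0, 0, 0, 0, 0, 0, 0, 0, 0, 40, 0, 0, 0, 0, 100, 0, 0, 0, 0, 160, 0]'

```text
clock: 8.0
tool_pos: [616.1, 167.3, 183.6]
ee_rot: [[-0.001, 0.948, 0.319], [-0.0, 0.319, -0.948], [-1.0, -0.001, -0.0]]
wrist_force: [1.1, -0.2, 0.6]
gripper_width: 0.999
```

Request:
step_arm --rows '[0, -164, -155, 0, 0, 0, -164, -155, 0, 0, 0, -164, -155, 0, 0, 0, -164, -155, 0, 0, 0, -164, -155, 0, 0, 0, -164, -155, -50, 0, 0, -164, -155, -90, 0, 0, -164, -155, -108, 0, 0, -164, -155, -108, 0, 0, -164, -155, -108, 0]'

```text
clock: 9.25
tool_pos: [453.7, 12.5, 75.4]
ee_rot: [[0.002, 0.948, 0.32], [-0.0, 0.32, -0.948], [-1.0, 0.002, 0.001]]
wrist_force: [0.4, 0.0, -0.5]
gripper_width: 1.003
```

Run:
```python
from h import *
t=camera("top");s=camera("side");f=lambda c,x,y:cv2.resize(c["color"][y-50:y+50,x-65:x+65],None,fx=3,fy=3)
cv2.imwrite("pics/g3.png",np.vstack([np.hstack([f(t,271,154),f(s,232,220)]),np.hstack([f(t,326,214),f(s,340,190)])[:270]]));o=get_obs();print(o["gripper_width"],o["wrist_force"],o["tool_pos"])
```

```text
1.0008672930278106 [0.9 0.5 0.1] [453.8  12.3  75.8]
```

View pics/g3.png

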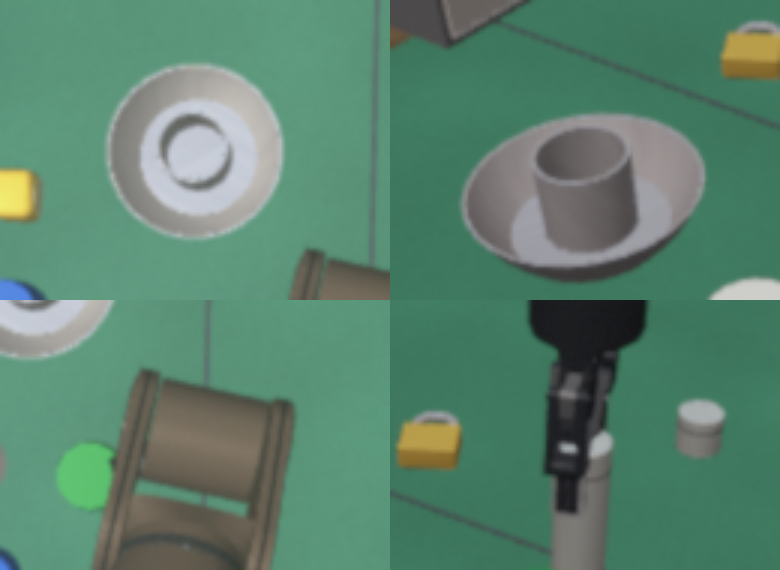

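Tumbler stands upright in the bowl's middle (inner floor at about (271,155) vs bowl rim centre (271,154) top view); fingers straddle the tin top.

Request:
step_arm --rows '[0.3, 0, 0, 0, 0, 0.5, 0, 0, 0, 0, 0.7, 0, 0, 0, 0, 0.8, 0, 0, 0, 0, 0.8, 0, 0, 0, 0, 0.8, 0, 0, 0, 0, 0.8, 0, 0, 0, 0]'

```text
clock: 10.22
tool_pos: [452.9, 12.2, 74.9]
ee_rot: [[0.001, 0.948, 0.319], [-0.0, 0.319, -0.948], [-1.0, 0.001, 0.0]]
wrist_force: [-1.7, -0.1, 5.3]
gripper_width: 0.455
```

```bash
python3 - <<'E' | grep -v "^top\|^side"
from h import *
from m2 import circ
t=camera("top");im=t["color"]
b=blob(mask(im),(235,115,306,190))[:,0].astype(float)
print("bowl",circ(np.array([onplane(t,u,v,40) for u,v in b])))
g=cv2.cvtColor(im,cv2.COLOR_BGR2GRAY)
# bright disc seen through the mouth = tumbler inner floor; dark ring inside = shadowed wall
p=cv2.resize(g[130:178,247:295],None,fx=8,fy=8,interpolation=cv2.INTER_CUBIC);cv2.imwrite("pics/r.png",p)
c=cv2.HoughCircles(p,cv2.HOUGH_GRADIENT,1,10,param1=80,param2=20,minRadius=60,maxRadius=180)
for x,y,r in c[0][:6]:
    u,v=247+(x+.5)/8-.5,130+(y+.5)/8-.5;print(u,v,r/8,[onplane(t,u,v,z)[:2] for z in(4,8,66)])
E
```

```text
Traceback (most recent call last):
  File "m2.py", line 2, in <module>
    from m import t,s,R,S
  File "m.py", line 8, in <module>
    b=blob(m,r);print(n,k,cv2.boundingRect(b),[np.round(a,1) for a in cv2.fitEllipse(b)],cv2.contourArea(b))
  File "h.py", line 20, in blob
    return max(cs,key=cv2.contourArea)
ValueError: max() iterable argument is empty
```

Tin is gripped (0.455 × 85 ≈ 39 mm). Move `circ` into the helper file and redo the measurement.

```bash
cat >> h.py <<'E'
def circ(P):
    A=np.c_[2*P[:,:2],np.ones(len(P))];x=np.linalg.lstsq(A,(P[:,:2]**2).sum(1),rcond=None)[0]
    return x[:2],np.sqrt(x[2]+x[:2]@x[:2])
E
python3 - <<'E'
from h import *
t=camera("top");im=t["color"]
b=blob(mask(im),(235,115,306,190))[:,0].astype(float)
print("bowl",circ(np.array([onplane(t,u,v,40) for u,v in b])))
g=cv2.cvtColor(im,cv2.COLOR_BGR2GRAY)
p=cv2.resize(g[130:178,247:295],None,fx=8,fy=8,interpolation=cv2.INTER_CUBIC);cv2.imwrite("pics/r.png",p)
c=cv2.HoughCircles(p,cv2.HOUGH_GRADIENT,1,10,param1=80,param2=20,minRadius=60,maxRadius=180)
for x,y,r in c[0][:6]:
    u,v=247+(x+.5)/8-.5,130+(y+.5)/8-.5;print(u,v,r/8,[onplane(t,u,v,z)[:2] for z in(4,8,66)])
E
```

```text
bowl (array([618.1, 167.1]), np.float64(81.90455490895322))Traceback (most recent call last):
  File "<stdin>", line 8, in <module>
TypeError: 'NoneType' object is not subscriptable
```

View pics/r.png

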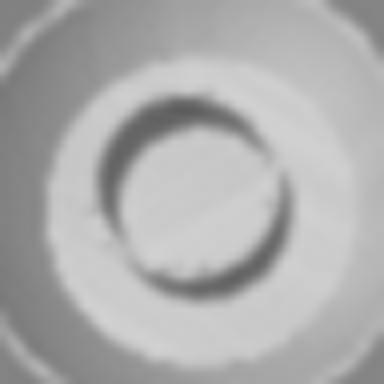

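Picture shows the tumbler ring at crop (195,196); its inner rim edge cast at rim height gives a centre of about (618,166) against the bowl's (618,167), so it is centred. Lift the tin and carry it over.

Request:
step_arm --rows '[0.8, 0, 0, 10, 0, 0.8, 0, 0, 40, 0, 0.8, 0, 0, 90, 0, 0.8, 0, 0, 130, 0, 0.8, 164, 155, 130, 0, 0.8, 164, 155, 130, 0, 0.8, 164, 155, 130, 0, 0.8, 164, 155, 130, 0, 0.8, 164, 155, 130, 0, 0.8, 164, 155, 130, 0]'

```text
clock: 11.62
tool_pos: [615.2, 166.9, 203.0]
ee_rot: [[-0.003, 0.948, 0.319], [-0.001, 0.319, -0.948], [-1.0, -0.003, -0.0]]
wrist_force: [0.0, -0.1, -2.8]
gripper_width: 0.453
```

Request:
step_arm --rows '[0.8, 0, 0, -25, 0, 0.8, 0, 0, -45, 0, 0.8, 0, 0, -50, 0, 0.8, 0, 0, -50, 0]'

```text
clock: 12.12
tool_pos: [616.1, 166.9, 154.0]
ee_rot: [[-0.001, 0.948, 0.319], [-0.0, 0.319, -0.948], [-1.0, -0.001, -0.0]]
wrist_force: [0.8, 0.1, -2.1]
gripper_width: 0.458
```

Run:
```python
from h import *
s=camera("side");t=camera("top");f=lambda c,x,y:cv2.resize(c["color"][y-60:y+60,x-65:x+65],None,fx=3,fy=3)
cv2.imwrite("pics/g4.png",np.hstack([f(s,232,205),f(t,271,154)]));o=get_obs();print(o["gripper_width"],o["wrist_force"],o["tool_pos"])
```

```text
0.4589335737723271 [-0.1 -0.  -1.9] [617.  167.2 155.4]
```

View pics/g4.png

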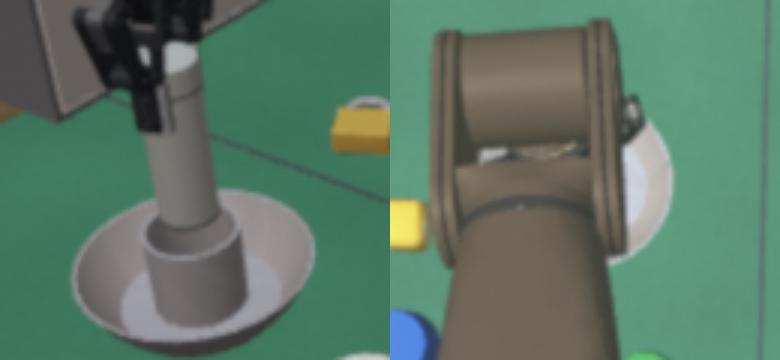

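Tin hangs upright above the tumbler; it looks about 2 mm to the left of the mouth centre in the side view. Check numerically.

Run:
```python
from h import *
s=camera("side");m=mask(s["color"]);im=cv2.cvtColor(s["color"],cv2.COLOR_BGR2GRAY).astype(float)
# columns of strongest edges along rows on tin (crop rows 140..200) and tumbler walls (rows 250..290)
for name,z,rows,(a,b,c,d) in(("tin",0,range(195,210,2),(212,222,232,244)),("tumbler",0,range(232,244,2),(210,222,242,254))):
    L=[];
    for r in rows:
        g=np.abs(np.gradient(cv2.GaussianBlur(im,(3,3),0)[r]))
        cen=lambda x,y:(np.arange(x,y)*g[x:y]**2).sum()/(g[x:y]**2).sum()
        L.append((r,cen(a,b),cen(c,d)))
    L=np.array(L);print(name,np.c_[L,(L[:,1]+L[:,2])/2,L[:,2]-L[:,1]])
print([ (p,z,pix(s,[*p,z])) for p in((617,167),(615,166)) for z in(20,40,60,90,130)])
```

```text
tin [[195.  215.3 234.9 225.1  19.7]
 [197.  215.7 235.  225.3  19.4]
 [199.  216.  235.3 225.7  19.3]
 [201.  216.2 235.6 225.9  19.4]
 [203.  216.7 235.8 226.3  19.1]
 [205.  217.  236.  226.5  19. ]
 [207.  217.4 237.6 227.5  20.2]
 [209.  217.7 238.3 228.   20.7]]
tumbler [[232.  215.4 248.  231.7  32.6]
 [234.  215.7 248.2 232.   32.5]
 [236.  215.7 248.4 232.   32.8]
 [238.  215.4 248.7 232.   33.4]
 [240.  216.1 248.9 232.5  32.8]
 [242.  217.2 249.1 233.1  31.9]]
[((617, 167), 20, array([232.2, 238. ])), ((617, 167), 40, array([231. , 230.6])), ((617, 167), 60, array([229.7, 222.9])), ((617, 167), 90, array([227.7, 211. ])), ((617, 167), 130, array([224.9, 194.3])), ((615, 166), 20, array([233.3, 238. ])), ((615, 166), 40, array([232. , 230.6])), ((615, 166), 60, array([230.8, 223. ])), ((615, 166), 90, array([228.8, 211.1])), ((615, 166), 130, array([226. , 194.3]))]
```

Offset is only about 1 mm. Lower.

Request:
step_arm --rows '[0.8, -1, 0, -20, 0, 0.8, -1, 0, -40, 0, 0.8, -1, 0, -55, 0, 0.8, -1, 0, -64, 0, 0.8, -1, 0, -68, 0, 0.8, -1, 0, -70, 0, 0.8, -1, 0, -71, 0, 0.8, -1, 0, -71, 0]'

```text
clock: 13.28
tool_pos: [615.8, 167.4, 83.8]
ee_rot: [[0.001, 0.948, 0.319], [0.0, 0.319, -0.948], [-1.0, 0.001, 0.0]]
wrist_force: [0.8, 0.3, -3.3]
gripper_width: 0.457
```

Request:
step_arm --rows '[0.8, 0, 0, -0.5, 0, 0.8, 0, 0, -1, 0, 0.8, 0, 0, -1.5, 0, 0.8, 0, 0, -1.5, 0]'

```text
clock: 13.78
tool_pos: [615.9, 167.4, 82.9]
ee_rot: [[0.001, 0.948, 0.319], [0.0, 0.319, -0.948], [-1.0, 0.001, 0.0]]
wrist_force: [-1.6, 0.2, 4.1]
gripper_width: 0.457
```

Request:
step_arm --rows '[0.6, 0, 0, 0, 0, 0.4, 0, 0, 0, 0, 0.2, 0, 0, 0, 0, 0, 0, 0, 0, 0, 0, 0, 0, 0, 0, 0, 0, 0, 0, 0, 0, 0, 0, 30, 0, 0, 0, 0, 70, 0, 0, 0, 0, 110, 0, 0, 0, 0, 110, 0]'

```text
clock: 15.02
tool_pos: [618.0, 167.7, 196.9]
ee_rot: [[0.009, 0.948, 0.319], [0.001, 0.319, -0.948], [-1.0, 0.009, 0.002]]
wrist_force: [-0.3, 0.6, 0.3]
gripper_width: 1.0
```

Request:
step_arm --rows '[0, -178, 53, 0, 0, 0, -178, 53, 0, 0, 0, -178, 53, 0, 0, 0, -178, 53, 0, 0, 0, -178, 53, 0, 0, 0, -178, 53, -50, 0, 0, -178, 53, -90, 0, 0, -178, 53, -90, 0]'

```text
clock: 16.02
tool_pos: [436.0, 219.1, 98.4]
ee_rot: [[-0.008, 0.948, 0.318], [-0.002, 0.318, -0.948], [-1.0, -0.008, -0.0]]
wrist_force: [0.5, -0.1, -0.3]
gripper_width: 1.005
```

Run:
```python
from h import *
s=camera("side");t=camera("top");f=lambda c,x,y:cv2.resize(c["color"][y-60:y+60,x-65:x+65],None,fx=3,fy=3)
cv2.imwrite("pics/g5.png",np.vstack([np.hstack([f(s,240,205),f(t,271,154)])[:300],np.hstack([f(s,289,275),f(t,248,218)])[:300]]));o=get_obs();print(o["gripper_width"],o["wrist_force"],o["tool_pos"])
```

```text
1.0022957622453161 [ 1.2  0.2 -0.7] [439.  220.1 102.6]
```

View pics/g5.png

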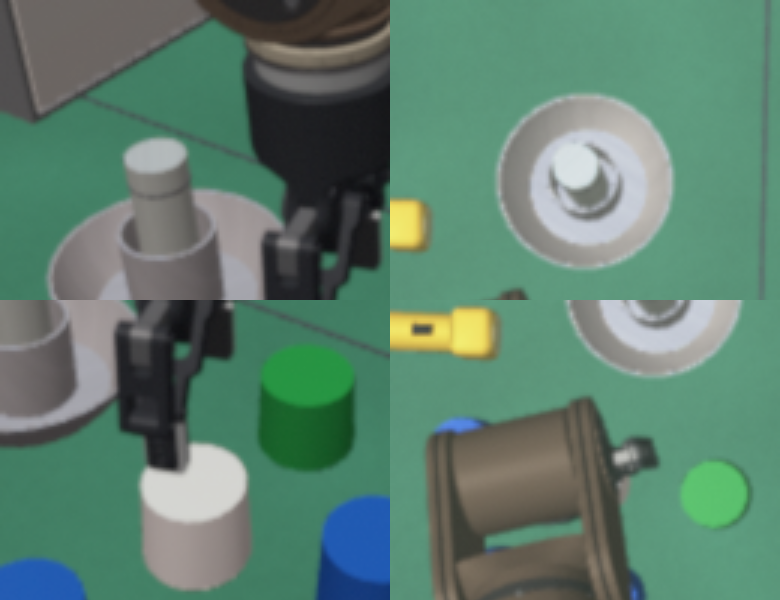

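The tin stands upright inside the tumbler; fingers are open above the white cup, with the left (far) finger just clear of the cup in the side view. Go down, grip, and meanwhile measure the tin top.

Request:
step_arm --rows '[0, 0, 0, -40, 0, 0, 0, 0, -75, 0, 0, 0, 0, -89, 0, 0, 0, 0, -89, 0, 0, 0, 0, -89, 0]'

```text
clock: 16.75
tool_pos: [439.3, 220.8, 14.7]
ee_rot: [[0.004, 0.948, 0.319], [0.001, 0.319, -0.948], [-1.0, 0.004, 0.0]]
wrist_force: [0.1, 0.4, -0.3]
gripper_width: 0.998
```

Request:
step_arm --rows '[0.1, 0, 0, 0, 0, 0.2, 0, 0, 0, 0, 0.3, 0, 0, 0, 0, 0.4, 0, 0, 0, 0, 0.6, 0, 0, 0, 0, 0.6, 0, 0, 0, 0, 0.6, 0, 0, 0, 0]'

```text
clock: 17.62
tool_pos: [437.9, 220.8, 14.1]
ee_rot: [[0.0, 0.948, 0.319], [0.001, 0.319, -0.948], [-1.0, 0.001, -0.001]]
wrist_force: [-3.3, 0.1, 6.6]
gripper_width: 0.723
```

Run:
```python
from h import *
t=camera("top");s=camera("side");print(get_obs()["wrist_force"])
b=blob(mask(t["color"]),(235,115,306,190))[:,0].astype(float);print("bowl",circ(np.array([onplane(t,u,v,40) for u,v in b])))
out=[]
for c,r,th in((t,(255,140,285,172),212),(s,(222,178,252,216),150)):
    g=cv2.cvtColor(c["color"],cv2.COLOR_BGR2GRAY)
    x0,y0,x1,y1=r
    th=cv2.threshold(np.ascontiguousarray(g[y0:y1,x0:x1]),0,255,cv2.THRESH_OTSU)[0] if 0 else th
    m=(g>th).astype(np.uint8)*255;m=cv2.morphologyEx(m,cv2.MORPH_OPEN,np.ones((5,5),np.uint8))
    p=blob(m,r)[:,0].astype(float);print(cv2.boundingRect(p.astype(np.int32)),circ(np.array([onplane(c,u,v,126) for u,v in p])))
    out.append(p.mean(0))
print(tri(t,out[0],s,out[1]))
```

```text
[-2.4 -0.6  5.8]
bowl (array([618.1, 167.1]), np.float64(81.91594449566836))
(261, 142, 13, 14) (array([617.8, 167.8]), np.float64(16.902015252520723))
(222, 191, 14, 12) (array([612.5, 165.2]), np.float64(17.36326389651469))
(array([615.6, 165.9, 125.4]), np.float64(5.724280828701971))
```

Cup held (61.5 mm). Tin top measured at (616,167,125), matching the bowl centre. Lift the cup vertically, then carry over.

Request:
step_arm --rows '[0.6, 0, 0, 8, 0, 0.6, 0, 0, 25, 0, 0.6, 0, 0, 60, 0, 0.6, 0, 0, 100, 0, 0.6, 0, 0, 140, 0, 0.6, 0, 0, 170, 0, 0.6, 0, 0, 170, 0]'

```text
clock: 18.6
tool_pos: [439.2, 220.8, 186.3]
ee_rot: [[0.007, 0.948, 0.319], [0.002, 0.319, -0.948], [-1.0, 0.007, 0.001]]
wrist_force: [0.1, -0.6, -3.4]
gripper_width: 0.718
```

Request:
step_arm --rows '[0.6, 40, -12, 0, 0, 0.6, 90, -27, 0, 0, 0.6, 140, -41, 0, 0, 0.6, 170, -50, 0, 0, 0.6, 179, -53, 0, 0, 0.6, 179, -53, 0, 0, 0.6, 179, -53, 0, 0, 0.6, 179, -53, 0, 0]'

```text
clock: 19.6
tool_pos: [615.4, 167.9, 182.8]
ee_rot: [[-0.0, 0.947, 0.32], [0.0, 0.32, -0.947], [-1.0, -0.0, -0.0]]
wrist_force: [-0.2, -0.7, -2.8]
gripper_width: 0.718
```

Run:
```python
from h import *
s=camera("side");t=camera("top");f=lambda c,x,y:cv2.resize(c["color"][y-60:y+60,x-65:x+65],None,fx=3,fy=3)
cv2.imwrite("pics/g6.png",np.hstack([f(s,230,180),f(t,271,154)]));cv2.imwrite("pics/s6.png",s["color"]);o=get_obs();print(o["gripper_width"],o["wrist_force"],o["tool_pos"])
g=cv2.GaussianBlur(cv2.cvtColor(s["color"],cv2.COLOR_BGR2GRAY),(3,3),0).astype(float)
for r in list(range(140,172,4))+list(range(196,212,3)): 
    d=np.gradient(g[r]);w=np.arange(195,260);i=w[np.argsort(-abs(d[w]))[:6]];print(r,sorted(i))
print([(z,pix(s,[617,167,z])) for z in(125,182,210,240)])
```

```text
0.7187490470012597 [ 0.3  1.7 -2.4] [615.9 167.8 183.1]
140 [np.int64(205), np.int64(206), np.int64(219), np.int64(220), np.int64(222), np.int64(223)]
144 [np.int64(207), np.int64(208), np.int64(217), np.int64(218), np.int64(219), np.int64(220)]
148 [np.int64(207), np.int64(208), np.int64(211), np.int64(215), np.int64(216), np.int64(217)]
152 [np.int64(208), np.int64(211), np.int64(215), np.int64(216), np.int64(217), np.int64(235)]
156 [np.int64(214), np.int64(215), np.int64(216), np.int64(217), np.int64(230), np.int64(231)]
160 [np.int64(212), np.int64(213), np.int64(214), np.int64(216), np.int64(217), np.int64(218)]
164 [np.int64(204), np.int64(205), np.int64(212), np.int64(213), np.int64(214), np.int64(218)]
168 [np.int64(204), np.int64(205), np.int64(206), np.int64(213), np.int64(214), np.int64(218)]
196 [np.int64(215), np.int64(216), np.int64(217), np.int64(236), np.int64(237), np.int64(238)]
199 [np.int64(215), np.int64(216), np.int64(217), np.int64(234), np.int64(235), np.int64(236)]
202 [np.int64(217), np.int64(218), np.int64(219), np.int64(229), np.int64(230), np.int64(231)]
205 [np.int64(217), np.int64(218), np.int64(234), np.int64(235), np.int64(238), np.int64(239)]
208 [np.int64(232), np.int64(233), np.int64(237), np.int64(238), np.int64(239), np.int64(240)]
211 [np.int64(238), np.int64(239), np.int64(240), np.int64(257), np.int64(258), np.int64(259)]
[(125, array([225.3, 196.4])), (182, array([221. , 170.8])), (210, array([218.7, 157.2])), (240, array([216.2, 142. ]))]
```

View pics/g6.png

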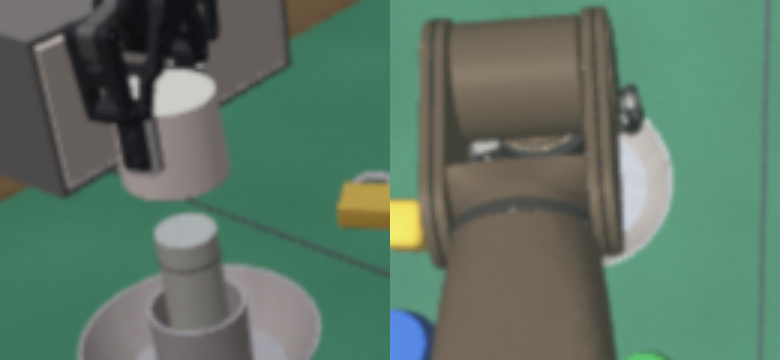

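Cup hangs upright, mouth down, centred over the tin within about 1–2 mm (mouth centre (223,178), tin top (227,196) in full side picture, as expected for one vertical axis). Lower.

Request:
step_arm --rows '[0.6, -1, -0.5, -15, 0, 0.6, -1, -0.5, -35, 0, 0.6, -1, -0.5, -55, 0, 0.6, -1, -0.5, -72, 0, 0.6, -1, -0.5, -84, 0, 0.6, -1, -0.5, -88, 0, 0.6, -1, -0.5, -90, 0, 0.6, -1, -0.5, -91, 0, 0.6, -1, -0.5, -91, 0]'

```text
clock: 20.82
tool_pos: [615.8, 166.9, 92.5]
ee_rot: [[0.001, 0.948, 0.319], [0.0, 0.319, -0.948], [-1.0, 0.001, 0.0]]
wrist_force: [1.3, 0.2, -1.8]
gripper_width: 0.718
```

Request:
step_arm --rows '[0.6, 0, 0, -0.5, 0, 0.6, 0, 0, -1, 0, 0.6, 0, 0, -1.5, 0, 0.6, 0, 0, -2, 0, 0.6, 0, 0, -2.5, 0, 0.6, 0, 0, -2.5, 0]'

```text
clock: 21.58
tool_pos: [615.8, 166.9, 90.2]
ee_rot: [[0.001, 0.948, 0.319], [0.0, 0.319, -0.948], [-1.0, 0.001, 0.0]]
wrist_force: [-1.9, 0.7, 1.6]
gripper_width: 0.716
```

Request:
step_arm --rows '[0.5, 0, 0, -0.5, 0, 0.3, 0, 0, -0.5, 0, 0.2, 0, 0, -0.5, 0, 0.1, 0, 0, -0.5, 0, 0, 0, 0, -0.5, 0, 0, 0, 0, -0.5, 0, 0, 0, 0, -0.5, 0, 0, 0, 0, 30, 0, 0, 0, 0, 80, 0, 0, 0, 0, 130, 0]'

```text
clock: 22.82
tool_pos: [615.1, 166.8, 220.3]
ee_rot: [[-0.001, 0.948, 0.319], [-0.0, 0.319, -0.948], [-1.0, -0.001, -0.0]]
wrist_force: [1.0, -0.4, -0.2]
gripper_width: 0.998
```

Request:
step_arm --rows '[0, -60, -120, 0, 0, 0, -169, -364, 0, 0, 0, -169, -364, 0, 0, 0, -169, -364, 0, 0, 0, -169, -364, 0, 0, 0, -169, -364, 0, 0, 0, -169, -364, 0, 0, 0, -169, -364, -50, 0, 0, -169, -364, -100, 0, 0, -169, -364, -120, 0]'

```text
clock: 24.08
tool_pos: [444.4, -196.0, 96.0]
ee_rot: [[-0.004, 0.948, 0.319], [0.003, 0.319, -0.948], [-1.0, -0.003, -0.004]]
wrist_force: [0.5, -0.4, 0.1]
gripper_width: 1.003
```

Run:
```python
from h import *
s=camera("side");t=camera("top");f=lambda c,x,y:cv2.resize(c["color"][y-50:y+50,x-65:x+65],None,fx=3,fy=3)
cv2.imwrite("pics/g7.png",np.vstack([np.hstack([f(s,232,200),f(t,271,154)])[:],np.hstack([f(s,378,175),f(t,400,218)])[:]]));o=get_obs();print(o["gripper_width"],o["wrist_force"],o["tool_pos"])
out=[]
for c,r,th in((t,(250,130,290,172),215),(s,(200,140,250,216),185)):
    m=(cv2.cvtColor(c["color"],cv2.COLOR_BGR2GRAY)>th).astype(np.uint8)*255;m=cv2.morphologyEx(m,cv2.MORPH_OPEN,np.ones((5,5),np.uint8))
    p=blob(m,r)[:,0].astype(float);print(cv2.boundingRect(p.astype(np.int32)),circ(np.array([onplane(c,u,v,132) for u,v in p])));out.append(p.mean(0))
print(tri(t,out[0],s,out[1]))
```

```text
1.0010886628726474 [0.2 1.1 1. ] [ 444.4 -195.9   96.4]
(256, 137, 23, 23) (array([617.5, 166.6]), np.float64(29.340568056373584))
(211, 186, 31, 17) (array([614.3, 166.5]), np.float64(28.19656856214929))
(array([616.8, 166. , 130.3]), np.float64(2.4715628741885713))
```

View pics/g7.png

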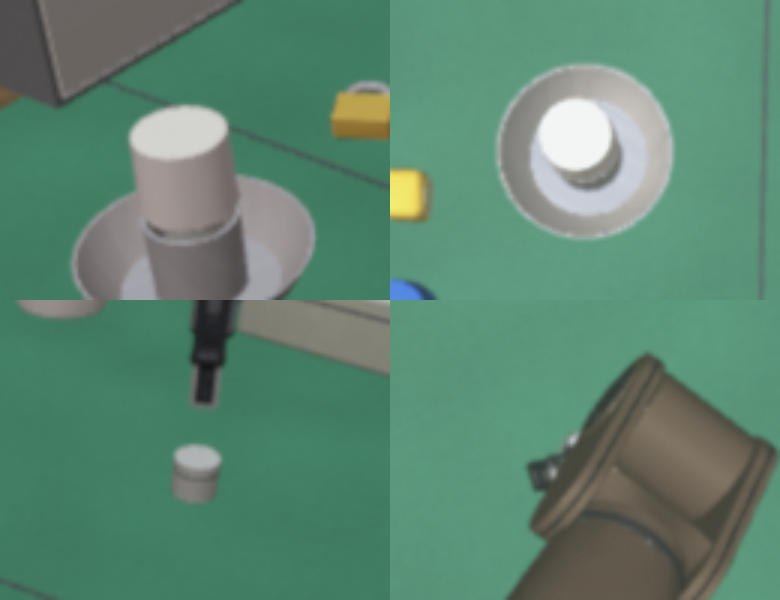

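Cup sits upright on the tin, top centre (616,166.5), z ≈ 131. Now the pot.

Request:
step_arm --rows '[0, -1, -1, -40, 0, 0, -1, -1, -75, 0, 0, -1, -1, -90, 0, 0, -1, -1, -94, 0, 0, -1, -1, -94, 0, 0.3, -1, -1, -94, 0, 0.5, -1, -1, -94, 0, 0.7, -1, -1, -94, 0, 0.8, -1, -1, -94, 0, 0.8, -1, -1, -94, 0]'

```text
clock: 25.42
tool_pos: [446.0, -198.6, 6.2]
ee_rot: [[0.001, 0.948, 0.319], [-0.001, 0.319, -0.948], [-1.0, 0.001, 0.001]]
wrist_force: [-1.2, 0.5, 6.1]
gripper_width: 0.453
```

Request:
step_arm --rows '[0.8, 0, 0, 0, 0, 0.8, 0, 0, 0, 0]'

```text
clock: 25.68
tool_pos: [446.0, -198.6, 6.2]
ee_rot: [[0.001, 0.948, 0.319], [-0.001, 0.319, -0.948], [-1.0, 0.001, 0.001]]
wrist_force: [-0.6, -0.2, 6.0]
gripper_width: 0.452
```

Request:
step_arm --rows '[0.8, 0, 0, 10, 0, 0.8, 0, 0, 50, 0, 0.8, 0, 0, 100, 0, 0.8, 0, 0, 150, 0, 0.8, 0, 0, 200, 0, 0.8, 0, 0, 200, 0]'

```text
clock: 26.42
tool_pos: [447.6, -199.7, 210.7]
ee_rot: [[0.008, 0.948, 0.319], [-0.006, 0.319, -0.948], [-1.0, 0.006, 0.008]]
wrist_force: [0.1, 0.1, -1.3]
gripper_width: 0.452
```

Request:
step_arm --rows '[0.8, 20, 42, 0, 0, 0.8, 171, 364, 0, 0, 0.8, 171, 364, 0, 0, 0.8, 171, 364, 0, 0, 0.8, 171, 364, 0, 0, 0.8, 171, 364, 0, 0, 0.8, 171, 364, 0, 0, 0.8, 171, 364, 0, 0, 0.8, 171, 364, 0, 0, 0.8, 171, 364, 0, 0]'

```text
clock: 27.68
tool_pos: [615.8, 164.5, 204.6]
ee_rot: [[-0.001, 0.948, 0.318], [-0.0, 0.318, -0.948], [-1.0, -0.002, -0.0]]
wrist_force: [-0.6, 0.2, -0.2]
gripper_width: 0.453
```

Request:
step_arm --rows '[0.8, 0, 0, -20, 0, 0.8, 0, 0, -40, 0, 0.8, 0, 0, -45, 0, 0.8, 0, 0, -45, 0]'

```text
clock: 28.18
tool_pos: [615.9, 165.6, 159.1]
ee_rot: [[-0.002, 0.948, 0.319], [-0.0, 0.319, -0.948], [-1.0, -0.002, -0.0]]
wrist_force: [-0.4, 0.1, -0.6]
gripper_width: 0.454
```

Run:
```python
from h import *
s=camera("side");f=lambda c,x,y:cv2.resize(c["color"][y-60:y+60,x-65:x+65],None,fx=4,fy=4)
cv2.imwrite("pics/g8.png",f(s,232,180));o=get_obs();print(o["gripper_width"],o["wrist_force"],o["tool_pos"])
print([(z,pix(s,[617,167,z])) for z in(90,132,158,176,194)])
```

```text
0.4567335099613435 [ 0.3  0.2 -1.3] [616.5 165.8 160.1]
[(90, array([227.7, 211. ])), (132, array([224.8, 193.4])), (158, array([222.8, 181.9])), (176, array([221.4, 173.6])), (194, array([220., 165.]))]
```

View pics/g8.png

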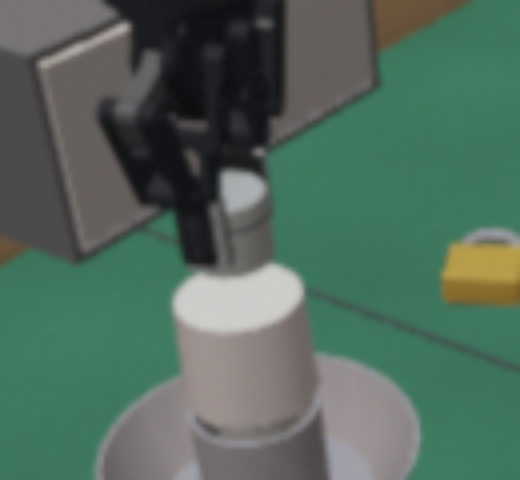

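Pot hangs upright above the cup top's middle (pot centre ≈ (225,180), cup top (227,194)). Lower.

Request:
step_arm --rows '[0.8, 0, 0, -10, 0, 0.8, 0, 0, -16, 0, 0.8, 0, 0, -19, 0, 0.8, 0, 0, -20, 0, 0.8, 0, 0, -20, 0]'

```text
clock: 28.85
tool_pos: [616.5, 165.8, 140.4]
ee_rot: [[0.0, 0.948, 0.319], [0.0, 0.319, -0.948], [-1.0, 0.0, 0.0]]
wrist_force: [0.5, -0.1, -0.8]
gripper_width: 0.455
```

Request:
step_arm --rows '[0.8, 0, 0, -0.5, 0, 0.8, 0, 0, -1, 0, 0.8, 0, 0, -1.5, 0, 0.8, 0, 0, -2, 0, 0.8, 0, 0, -2, 0]'

```text
clock: 29.48
tool_pos: [616.4, 165.8, 138.3]
ee_rot: [[-0.0, 0.948, 0.319], [0.0, 0.319, -0.948], [-1.0, -0.0, -0.0]]
wrist_force: [0.2, -0.8, -0.1]
gripper_width: 0.45
```

Request:
step_arm --rows '[0.8, 0, 0, -0.5, 0, 0.8, 0, 0, -1, 0, 0.8, 0, 0, -1, 0]'

```text
clock: 29.85
tool_pos: [616.8, 165.9, 138.2]
ee_rot: [[0.001, 0.948, 0.319], [0.0, 0.319, -0.948], [-1.0, 0.001, 0.0]]
wrist_force: [-1.4, -0.5, 4.3]
gripper_width: 0.45
```

Contact at the expected height. Release, rise, withdraw.

Request:
step_arm --rows '[0.6, 0, 0, 0, 0, 0.4, 0, 0, 0, 0, 0.2, 0, 0, 0, 0, 0, 0, 0, 0, 0, 0, 0, 0, 0, 0, 0, 0, 0, 0, 0, 0, 0, 0, 20, 0, 0, 0, 0, 60, 0, 0, 0, 0, 100, 0, 0, 0, 0, 100, 0]'

```text
clock: 31.1
tool_pos: [619.2, 166.2, 244.5]
ee_rot: [[0.012, 0.948, 0.319], [0.001, 0.319, -0.948], [-1.0, 0.011, 0.002]]
wrist_force: [0.2, -0.3, -0.6]
gripper_width: 0.999
```

Request:
step_arm --rows '[0, -60, -200, 0, 0, 0, -60, -350, 0, 0, 0, -60, -350, 0, 0, 0, -60, -350, 0, 0, 0, -60, -350, 0, 0, 0, -60, -350, 0, 0, 0, -60, -350, 0, 0, 0, -60, -350, 0, 0]'

```text
clock: 32.1
tool_pos: [556.3, -183.7, 237.1]
ee_rot: [[-0.0, 0.948, 0.319], [0.001, 0.319, -0.948], [-1.0, -0.0, -0.001]]
wrist_force: [-0.7, 0.9, -0.3]
gripper_width: 1.0
```

Run:
```python
from h import *
s=camera("side");t=camera("top");f=lambda c,x,y:cv2.resize(c["color"][y-60:y+60,x-65:x+65],None,fx=3,fy=3)
cv2.imwrite("pics/g9.png",np.hstack([f(s,232,200),f(t,271,154)]));o=get_obs();print(o["clock"],o["gripper_width"],o["wrist_force"],o["tool_pos"])
for n,lo,hi in(("torch",(20,150,120),(35,255,255)),("blue",(100,120,60),(130,255,255))): print(n,[np.round(c,1) for c in [cv2.moments(cv2.inRange(cv2.cvtColor(t["color"],cv2.COLOR_BGR2HSV),lo,hi),True)] for c in[(c["m10"]/c["m00"],c["m01"]/c["m00"])]])
b=blob(mask(t["color"]),(235,115,306,190))[:,0].astype(float);print("bowl",circ(np.array([onplane(t,u,v,40) for u,v in b])))
```

```text
32.2 1.0009990604152879 [ 0.6 -0.6 -0. ] [ 556.5 -182.8  237.2]
torch [array([191. , 167.8])]
blue [array([436.4, 316.6])]
bowl (array([618.1, 167.1]), np.float64(81.90251658541632))
```

View pics/g9.png

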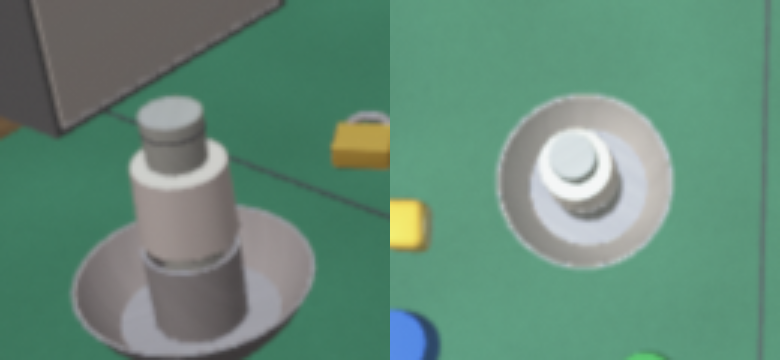

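The tower stands upright: in the crops the pot is on the middle of the cup (pot (572,157), cup (577,170)), the cup sits on the tin just above the tumbler rim, and the bowl hasn't moved. Handing in.

```bash
python3 -c "
from station import bot;print(bot.hand_in())"
```

```text
the job is handed in; nothing more can be done
None
```

The tower is built in the bowl in the order you asked: tumbler, tin in the tumbler, upturned cup over the tin, pot on the cup. I handed it in after about 32 s of robot time. Each part was lowered in small steps to light contact (1–4 N above free-hanging) before I let go. The gripper ended open and about 350 mm away.

**What the last checks showed:**
- **Standing:** the last pictures show the tower upright with the pot near the middle of the cup. The bowl centre measured the same as at the start, about (618, 167).
- **Centring:** the tumbler, tin and cup measured within about 1–2 mm of the bowl's centre. I judged the pot's centring from the pictures only.
- **Heights:** the tin top measured 125 mm (126 expected) and the cup top about 130 mm (132 expected).

**What disagreed or went unchecked:**
- **Camera disagreement:** the two cameras disagreed by about 2–5 mm, mainly in x, so I used their averages.
- **Bystanders:** the final torch reading has no starting one to compare with, and the padlock I only saw in pictures. Neither was touched by any move.
- **Look-alike cups:** my position check on the blue cups was useless, because it picked up other things. The arm passed clear of the blue and green ones.

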